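# Level a guide rail at its index and hold its foot down

### The arm

A 6-joint arm with a two-finger parallel gripper is mounted at the origin on a cart in front of the work surface, level with it; the furniture and walls round the work are solid. World frame = base frame: x ahead of the robot, y to its left, z up, the work surface at z = 0. Lengths are in m, angles in rad, forces in N, time in s.
With the tool pointing down it reaches from about 0.35 to 0.775 m from the base axis. Payload 7.3 kg.
Tool frame: the origin (TCP) lies at the centre of the arm's flange, where the gripper is bolted on; the fingertips stand 178 mm ahead of it and the grasp point (between the pads) lies 159 mm ahead of it; z points along the fingers, y is the line along which they close (so a half turn about z gives the same grasp; the last joint's range is limited). The gripper opens to 92 mm and grips with 3 to 60 N. Pads are 19 mm wide; open, the fingers measure 130 mm over their backs; the gripper's body (75 mm by 190 mm) begins 47 mm behind the grasp point.
Start: joints at [-1.246, 0.342, 1.524, -0, 1.275, -0.146], TCP at [0.238, -0.468, 0.405] pointing down, gripper open.
Joint ranges: [-2.53, 2.53], [-0.77, 2.02], [0.04, 2.7], [-1, 4.14], [0.28, 2.66], [-3.11, 3.11]. Speed limits (rad/s): [2.57, 2.57, 3.14, 3.14, 3.14, 3.14].

### API

Orientations are given as [roll, pitch, yaw] about the fixed x, y, z axes, in that order (R = Rz(yaw) Ry(pitch) Rx(roll)).
In Python, from cell import robot gives the robot as it stands.
- The arm moves only by the shell command python3 -m pendant [OPENING] [FORCE], which reads ROWS from standard input. ROWS is a JSON list that holds a single list of rows (three levels of brackets), with 1 to 8 rows, each of 6 numbers: dx, dy, dz in normalised numbers (1 is 0.2 m), then a rotation vector rx, ry, rz in parts of the range, where 1.0 means pi rad; each row shifts and turns the commanded pose from where the row before left it, along the tool's axes as they then stand; what a row does not reach is not made up. A row lasts 1/12 s, in which the tool goes at most 0.0417 m and 0.125 rad, less where a joint would pass 70% of its speed; a pose out of reach is approached as far as the arm can. OPENING is the finger opening in m, set as the command begins (- or left out keeps the last). The fingers move at their own pace and stop on an object; FORCE is the grip in N (left out, the last holds). Time passes only in rows, so rows that do not move let the fingers close. It prints the time, the measured TCP pose, the force, the opening and the grip force at its end. A shift or turn number past 1, either way, is cut back to 1. Input that does not fit is refused with a message, and nothing moves.
- robot.observe(): the state, without advancing time (a new reading comes with each control period).
- robot.read_camera(name): name is "side" or "top" or "wrist"; returns a dict with "image" (384x512x3 uint8, red, green, blue), "fx", "fy", "cx", "cy" (pixels), "k1" (the pictures are not rectified: a ray, as slopes to the right and down, at radius r is drawn at 1 + k1 r^2 times it, then the intrinsics apply), "pose" (4x4, takes a point from camera to world coordinates). Camera axes: x right, y down, z forward; pixel columns grow to the right and rows downward; lengths in m; the calibration is good to about 2 mm. A picture is of the moment at which its call begins. There is no depth.
- robot.hand_in(): hands the job in; it is judged then, once.
The state is a dict: "time": time; "qpos": joint angles; "qvel": joint speeds; "joint_efforts": joint torques, N m; "tool_pos": TCP position; "tool_rot": TCP orientation; "contact_force": force on the tool from outside, world axes, zero at the start; "torque": the same for the moment, N m; "opening": finger opening in m; "grip_force": force on a finger pad.
Only numpy, scipy, OpenCV 4.12 (cv2) and the standard library are available. Lean on these libraries where they do the work, as an engineer would, in place of code of your own. Each camera call takes 0.05 s, during which the arm holds its last target. There are 200 camera calls.

### The job

Level the guide rail on its plywood base. First slide the carriage along the rail, without shifting the index finger, until the line on the carriage stands at the index finger; its weight then brings the rail down on its levelling foot. Then take the wing knob of the foot, press it down firmly (about 10 N) and turn it until the bubble lies between the two lines of the vial; finish still holding the knob and pressing it down with the bubble centred, so that I can nip up the brass lock nut, and leave the other things on the bench where they are.

Things in the scene. Friction and masses are not known exactly. Their poses are not given: they have to be found in the camera images.
- rig: the unit's plywood base, 100 x 440 x 15 mm, flat on the worktop, fixed, in the middle of it, turned up to 0.2 rad. Origin: centre of its underside. y runs along the unit toward the levelling foot (to the robot's left), x away from the robot, z up
- rail: grooved aluminium rail along y, 40 wide, 25 high, 420 long, rocking on a steel trunnion at the base's middle; origin on the pivot (60 mm above the worktop), at the rail's middle. It tips up to 13 mrad to the parking end (-y; it then lies on a rubber rest post and the foot hangs some 3 mm clear) or 14 mrad to the foot (+y)
- carriage: aluminium plate 70 x 70 x 12 mm on the rail; origin under its middle. Slides along the rail from 155 mm before the pivot (-y) to 105 mm past it against 1.2 N of friction, stays where it is left; starts 90 to 140 mm before the pivot. 0.45 kg: past the pivot it tips the rail down on the foot (2 to 4 N)
- carriage_grip (a point): carriage's finger grip: black upright block 22 (x) x 16 (y) x 44 mm high on the far half of the carriage's top. The point is on its axis, 12 mm below its top, 32 mm above the carriage's top; axes as the rail's. The spirit vial, 21 mm wide, up to 18 mm above the carriage's top, lies along y, its axis 32 mm to the grip's -x side
- carriage_line (a point): black line scribed across the middle of the carriage: its end at the near (-x) edge of the carriage's top. Same y as the grip and the vial's middle; axes as the rail's
- index_tip (a point): tip of the index finger, a small pointed dark steel tab 10 mm wide, clamped in the rail's near (-x) groove, standing 6 mm clear of the carriage's near edge, tip 3 mm below the carriage's top, 34 to 78 mm past the pivot on the foot's side. The carriage's line must stand at it; it is to stay where it is. y axis along the rail
- bubble (a joint): place (m) of the bubble (16 mm long, pale, in a yellow-green vial with two black lines 24 mm apart): 0 centred, + toward the levelling foot (that end high), - away from it (foot end low); moves 1.2 mm per mrad of the rail's tilt, settles in about 2 s, stops at +-20 mm
- foot: levelling foot: steel pad 33 mm across on a lead screw upright through the rail 175 mm from the pivot. Origin on its axis; pad's underside 41 mm below. With the rail down it stands on seat. At the start it is wound in: the rail, resting on it, is low at the foot end (bubble at - values)
- knob_grip (a point): wing knob on the foot: round flange 52 mm across, 9 mm thick, with an upright bar 46 mm long (this frame's x), 14 wide (y), 30 high above the flange. Point on the axis, 21 mm above the flange's top, 9 mm below the bar's top. Fingertips may push on the flange beside the bar: rigid once the foot stands
- knob: the same knob, origin on the axis at the flange's underside. Clockwise from above drives the foot down and raises that end of the rail: 8.7 mm of bubble travel toward + per rad while the foot stands; starts 0.7 to 1.5 rad short of level. Takes 0.05 N m, stays where left; standing on its foot it keeps its height as it turns (the rail climbs)
- seat: steel plate 60 x 56 x 4 mm fixed on the base under the foot, top 19 mm above the worktop; origin under its centre
- stain_tin: round tin, 78 mm across and 78 mm tall; a bystander, origin under its centre
- tape_measure: tape measure standing on edge, 36 x 78 x 64 mm; a bystander, origin under its centre
- combination_square: combination square lying flat, 88 x 300 x 20 mm; a bystander, origin under its centre
- tape_electrical: roll of black tape lying flat, 59 mm across, 19 mm high; a bystander, origin under its centre
- sanding_block: sanding block, 69 x 112 x 30 mm; a bystander, origin under its centre
- offcut_c: flat wood offcut, 45 x 140 x 19 mm; a bystander, origin under its centre

How it is judged:
On the way, in this order (a step that is already met when the one before it is completed fails the run):
1. the carriage stands at rest with its line at the index finger (within 5 mm along the rail) (y of carriage_line in the frame of index_tip between -0.005 and 0.005 m and linear speed of carriage below 0.02 m/s), for 0.2 s.
2. the fingers press the knob so that the foot bears on its plate with more than 5 N (contact force between foot and seat above 5 N and contact force between the fingers and knob above 3 N), for 0.2 s.
At the end, for the whole second after the job is handed in: the fingers are on the knob and press the foot on its plate with more than 5 N, the bubble's middle is within 4 mm of the vial's middle (the whole bubble between the lines), and the carriage's line is within 5 mm of the index finger along the rail (all of step 2 and value of joint bubble between -0.004 and 0.004 m and y of carriage_line in the frame of index_tip between -0.005 and 0.005 m); the arm keeps its last pose, push and grip.
It fails at once if the index finger is shifted (8 mm) (distance of index_tip from where it was at the start of the episode above 0.008 m).
It fails at once if a bystander is pushed away (25 mm) (distance of any of stain_tin, tape_measure, combination_square, tape_electrical, sanding_block, offcut_c from where it was at the start of the episode above 0.025 m).
It also fails if it takes over 59 s, if anything falls off the work surface, if the arm or the gripper's body presses on something with over 40 N, if the wrist force passes 120 N, or if a joint passes its speed limit or range.

## Working session

There is one attempt and no reset: what is moved stays moved. The work goes in short steps, Python scripts to look and compute and a shell command to move; the robot and the scene stay as the last step left them, time stands still between calls to the robot, and variables do not carry over. Pictures are saved under pics/ and viewed, at most 10 in all, crops included, and the job is handed in when it is done.

```bash
ls; mkdir -p pics; cat > h.py <<'E'
import numpy as np, cv2
from cell import robot
def shot(n,f):
    c=robot.read_camera(n); np.savez(f'pics/{f}.npz',**c)
    cv2.imwrite(f'pics/{f}.png',c['image'][:,:,::-1]); return c
def load(f): return dict(np.load(f'pics/{f}.npz'))
def ray(c,u,v):
    xd=np.array([(u-c['cx'])/c['fx'],(v-c['cy'])/c['fy']],float); x=xd.copy()
    for _ in range(20): x=xd/(1+c['k1']*(x@x))
    d=c['pose'][:3,:3]@np.array([x[0],x[1],1]); return c['pose'][:3,3],d/np.linalg.norm(d)
def onz(c,u,v,z):
    o,d=ray(c,u,v); return o+d*(z-o[2])/d[2]
def proj(c,p):
    q=np.linalg.inv(c['pose'])@np.r_[p,1]; x=q[:2]/q[2]; x=x*(1+c['k1']*(x@x))
    return np.array([c['fx']*x[0]+c['cx'],c['fy']*x[1]+c['cy']])
E
python3 - <<'E'
from h import *
np.set_printoptions(precision=4,suppress=True)
for n in('top','side'):
    c=shot(n,n+'0'); print(n,c['fx'],c['fy'],c['cx'],c['cy'],c['k1']); print(c['pose'])
s=robot.observe(); print(s)
E
python3 -c "
import cv2
for n in('top','side'):
    i=cv2.imread(f'pics/{n}0.png');cv2.imwrite(f'pics/{n}0v.png',cv2.resize(i,(800,600),interpolation=cv2.INTER_CUBIC))"
```

```text
pics
top 451.96153648187 451.96153648187 257.31594686702147 193.19442701969348 0.01748201941686046
[[ 0.1076 -0.7702  0.6287 -0.5646]
 [-0.9941 -0.0934  0.0557 -0.1084]
 [ 0.0158 -0.631  -0.7756  1.454 ]
 [ 0.      0.      0.      1.    ]]
side 439.48885144160715 439.48885144160715 256.72846170029277 190.93868689153118 -0.06276372139139735
[[-1.     -0.0025 -0.0011  0.5352]
 [-0.0001  0.4396 -0.8982  1.1672]
 [ 0.0027 -0.8982 -0.4396  0.6773]
 [ 0.      0.      0.      1.    ]]
{'time': 0.1, 'qpos': array([-1.246 ,  0.3427,  1.5249,  0.    ,  1.2754, -0.146 ]), 'qvel': array([-0.0001, -0.0006, -0.0029,  0.0005,  0.0004, -0.0002]), 'joint_efforts': array([  0.0019, -43.2008, -24.4694,   0.0719,   0.0525,  -0.0001]), 'tool_pos': array([ 0.2381, -0.4678,  0.4041]), 'tool_rot': array([-3.1403, -0.0002,  0.4708]), 'contact_force': array([ 0.0257, -1.3815,  0.3864]), 'torque': array([ 0.0381, -0.0265, -0.0542]), 'grip_force': 0.0, 'opening': 0.09157022371571244}
```

View pics/top0v.png

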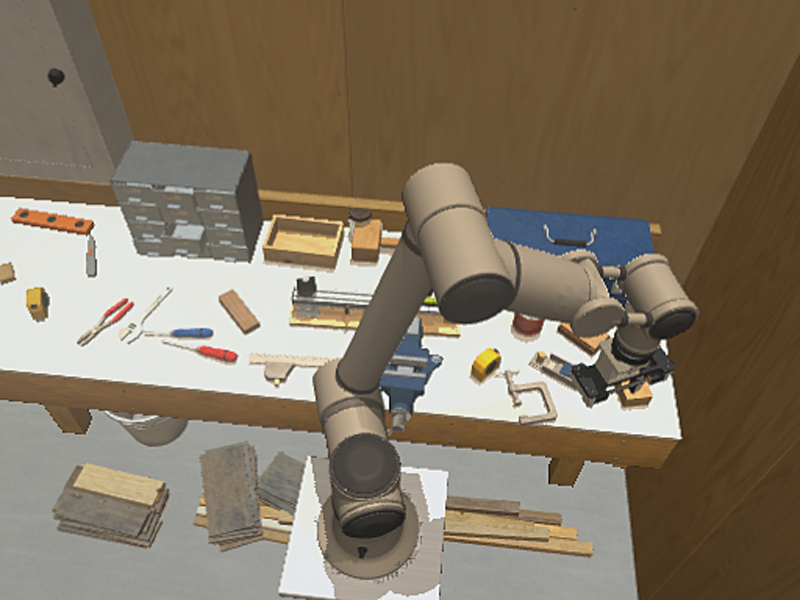

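View pics/side0v.png

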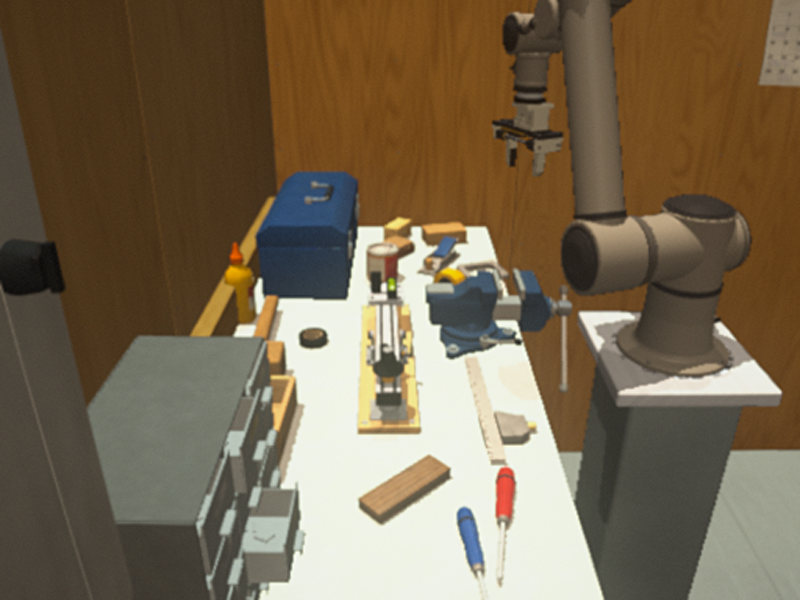

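```bash
python3 - <<'E'
from h import *
a=cv2.imread('pics/top0.png')[160:225,175:305]; b=cv2.imread('pics/side0.png')[160:280,218:278]
m=np.zeros((600,800,3),np.uint8)
a=cv2.resize(a,None,fx=4,fy=4,interpolation=cv2.INTER_CUBIC); b=cv2.resize(b,None,fx=4.5,fy=4.5,interpolation=cv2.INTER_CUBIC)
m[:260,:520]=a; m[:540,525:795]=b
cv2.imwrite('pics/m0.png',m)
# masks
for n in('top0','side0'):
    c=load(n); h=cv2.cvtColor(c['image'],cv2.COLOR_RGB2HSV)
    g=((h[...,0]>30)&(h[...,0]<50)&(h[...,1]>120)&(h[...,2]>100)).astype(np.uint8)
    k,l,st,ce=cv2.connectedComponentsWithStats(g)
    for i in range(1,k):
        if st[i,4]>4: print(n,st[i],ce[i],onz(c,*ce[i],.095))
E
```

```text
top0 [271 191   9   3  24] [274.83333333 192.08333333] [ 0.55070531 -0.07780858  0.095     ]
side0 [248 178   5   8  33] [250.         181.36363636] [ 0.55494003 -0.09121409  0.095     ]
```

View pics/m0.png

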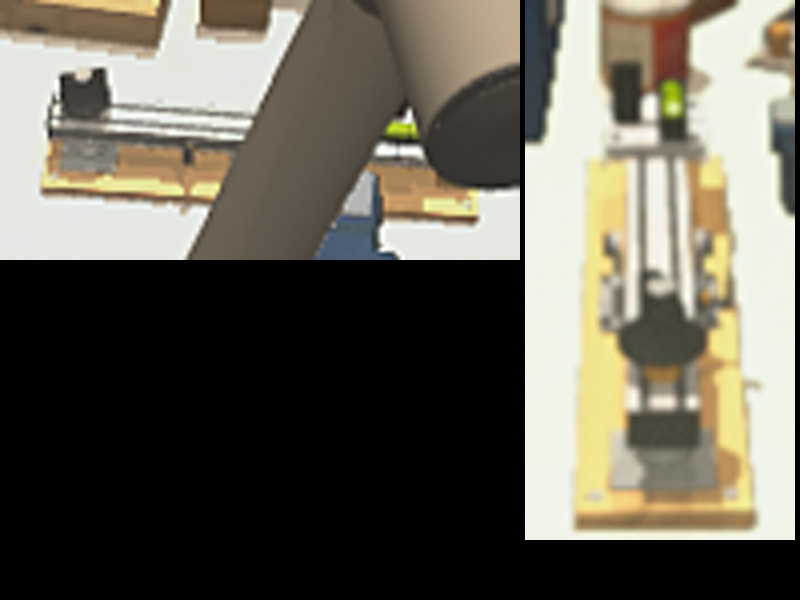

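```bash
python3 - <<'E'
from h import *
np.set_printoptions(precision=4,suppress=True)
s=load('side0');t=load('top0')
S=lambda x,y:(218+(x-525)/4.5-.4,160+y/4.5-.4)
T=lambda x,y:(175+x/4-.4,160+y/4-.4)
print('foot-end corners',onz(s,*S(577,528),0),onz(s,*S(756,526),0),'top left',onz(t,*T(41,195),0),'top right',onz(t,*T(478,222),0))
print('knob bar top', onz(s,*S(661,278),.115+0),onz(t,*T(84,72),.12))
w=shot('wrist','w0');p=w['pose'];st=robot.observe()
from scipy.spatial.transform import Rotation as R
Rt=R.from_euler('xyz',st['tool_rot']).as_matrix()
print(w['fx'],w['k1'],'cam in tool',Rt.T@(p[:3,3]-st['tool_pos']),'\n',Rt.T@p[:3,:3])
E
```

```text
foot-end corners [0.6026 0.2744 0.    ] [0.5028 0.2721 0.    ] top left [ 0.5007  0.277  -0.    ] top right [ 0.5195 -0.1621  0.    ]
knob bar top [0.5565 0.195  0.115 ] [0.5657 0.235  0.12  ]
322.3801750079255 -0.06381218884309038 cam in tool [0.0666 0.0007 0.0201] 
 [[-0.0006 -0.9678 -0.2517]
 [ 1.     -0.0006 -0.    ]
 [-0.0001 -0.2517  0.9678]]
```

Units first: shifts go in shares of 0.2 m and turns go in shares of pi rad. So -0.0323 m / 0.2 = -0.1615, 0.0206 m / 0.2 = 0.103, 0.109 rad / 3.1416 = 0.0347.

```bash
echo '[[[0,0,0,0,0,0.0347],[0,0,0,0,0,0.0347],[0,0,0,0,0,0.0347],[0,0,0,0,0,0.0347],[0.103,-0.1615,0,0,0,0],[0.103,-0.1615,0,0,0,0],[0.103,-0.1615,0,0,0,0],[0.103,-0.1615,0,0,0,0]]]' | python3 -m pendant
echo '[[[0.103,-0.1615,0,0,0,0],[0.103,-0.1615,0,0,0,0],[0.103,-0.1615,0,0,0,0],[0.103,-0.1615,0,0,0,0],[0.103,-0.1615,0,0,0,0],[0.103,-0.1615,0,0,0,0],[0.103,-0.1615,0,0,0,0],[0.103,-0.1615,0,0,0,0]]]' | python3 -m pendant
echo '[[[0.103,-0.1615,0,0,0,0],[0.103,-0.1615,0,0,0,0],[0.103,-0.1615,0,0,0,0],[0.103,-0.1615,0,0,0,0],[0,0,0,0,0,0],[0,0,0,0,0,0]]]' | python3 -m pendant
python3 - <<'E'
from h import *
c=shot('wrist','w1')
cv2.imwrite('pics/w1v.png',cv2.resize(cv2.imread('pics/w1.png'),(800,600),interpolation=cv2.INTER_CUBIC))
E
```

```text
time: 0.82
tool_pos: [0.3163, -0.3345, 0.4044]
tool_rot: [-3.141, 0.0, 0.034]
contact_force: [1.8, 0.3, 0.6]
opening: 0.0917
grip_force: 0.0
time: 1.48
tool_pos: [0.4722, -0.07, 0.4047]
tool_rot: [3.141, 0.0, 0.035]
contact_force: [0.8, 0.3, -0.9]
opening: 0.0916
grip_force: 0.0
time: 1.98
tool_pos: [0.55, 0.0618, 0.4039]
tool_rot: [3.141, 0.001, 0.038]
contact_force: [0.3, -1.3, -0.4]
opening: 0.0919
grip_force: 0.0
```

View pics/w1v.png

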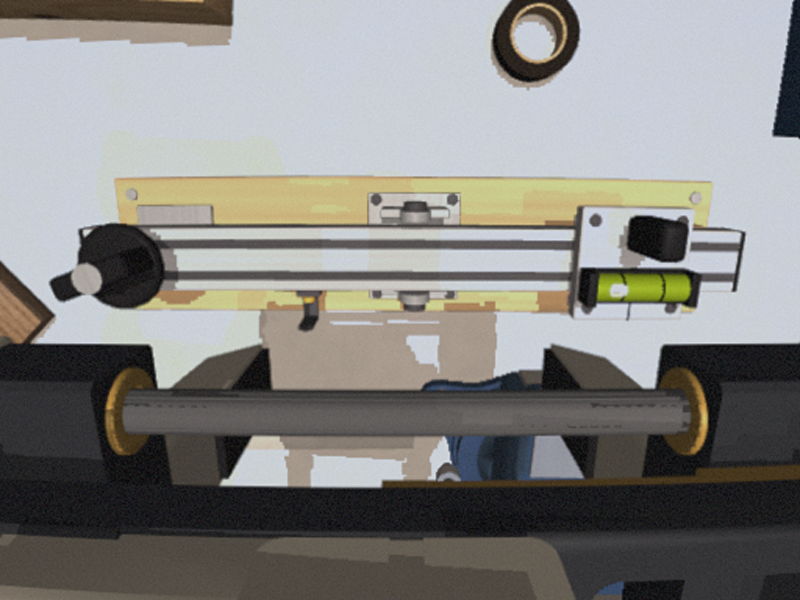

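```bash
python3 - <<'E'
from h import *
np.set_printoptions(precision=4,suppress=True)
c=load('w1'); V=lambda x,y:((x+.5)*.64-.5,(y+.5)*.64-.5)
P=lambda n,x,y,z:print(n,z,onz(c,*V(x,y),z)[:2])
for n,x,y in(('BL',117,179),('BR',711,181)): P(n,x,y,.015)
for z in(.08,.085,.09):
    for n,x,y in(('carFL',580,206),('carFR',693,208),('carNL',574,318),('line',629,319),('idx',307,325)): P(n,x,y,z)
for n,x,y,z in(('gripTop',655,228,.129),('knob axis cap',87,278,.13),('bar end',58,290,.12),('bar end2',140,256,.12)): P(n,x,y,z)
E
```

```text
BL 0.015 [0.6033 0.2738]
BR 0.015 [ 0.6184 -0.1604]
carFL 0.08 [ 0.5993 -0.042 ]
carFR 0.08 [ 0.6015 -0.1123]
carNL 0.08 [ 0.5293 -0.0467]
line 0.08 [ 0.5299 -0.0825]
idx 0.08 [0.5183 0.1222]
carFL 0.085 [ 0.5996 -0.0402]
carFR 0.085 [ 0.6018 -0.1094]
carNL 0.085 [ 0.5307 -0.0449]
line 0.085 [ 0.5313 -0.0801]
idx 0.085 [0.5199 0.1213]
carFL 0.09 [ 0.5999 -0.0385]
carFR 0.09 [ 0.602  -0.1065]
carNL 0.09 [ 0.5322 -0.0431]
line 0.09 [ 0.5327 -0.0777]
idx 0.09 [0.5216 0.1203]
gripTop 0.129 [ 0.5929 -0.0654]
knob axis cap 0.13 [0.5559 0.2298]
bar end 0.12 [0.546  0.2544]
bar end2 0.12 [0.5667 0.2049]
```

Converted, 0.0285 m / 0.2 = 0.1425, 0.014 m / 0.2 = 0.07.

```bash
echo '[[[0.035,0.1425,0.07,0,0,0],[0.035,0.1425,0.07,0,0,0],[0.035,0.1425,0.07,0,0,0],[0.035,0.1425,0.07,0,0,0],[0.035,0.1425,0.07,0,0,0],[0,0,0,0,0,0],[0,0,0,0,0,0]]]' | python3 -m pendant
python3 - <<'E'
from h import *
c=shot('wrist','w2')
cv2.imwrite('pics/w2v.png',cv2.resize(cv2.imread('pics/w2.png'),(800,600),interpolation=cv2.INTER_CUBIC))
E
```

```text
time: 2.62
tool_pos: [0.5887, -0.0839, 0.3337]
tool_rot: [-3.141, 0.002, 0.03]
contact_force: [-0.1, 0.9, -0.7]
opening: 0.0917
grip_force: 0.0
```

View pics/w2v.png

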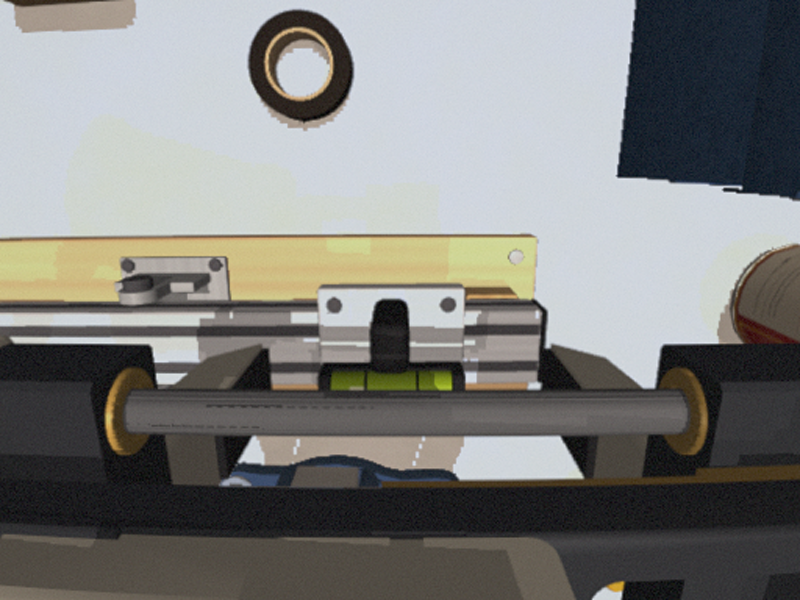

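```bash
python3 - <<'E'
from h import *
np.set_printoptions(precision=4,suppress=True)
a=load('w1');b=load('w2'); V=lambda x,y:((x+.5)*.64-.5,(y+.5)*.64-.5)
def tri(p,q):
    o1,d1=ray(a,*V(*p));o2,d2=ray(b,*V(*q))
    A=np.c_[d1,-d2]; t=np.linalg.lstsq(A,o2-o1,rcond=None)[0]; x,y=o1+t[0]*d1,o2+t[1]*d2
    return (x+y)/2,np.linalg.norm(x-y)
print(tri((580,206),(320,286)),tri((693,208),(464,285)))
for z in(.082,.085): print(z,onz(b,*V(320,286),z),onz(b,*V(464,285),z), onz(b,*V(375,299),z),onz(b,*V(407,299),z))
for z in(.126,.129): print(z,onz(b,*V(372,368),z),onz(b,*V(409,368),z))
# dark mask for the block
im=cv2.resize(b['image'],(800,600),interpolation=cv2.INTER_CUBIC).max(2)
for r in range(290,376,6): x=np.where(im[r,340:440]<60)[0]; print(r,(x.min()+340,x.max()+340,int(im[r,390])) if len(x) else None, end=' ')
print(robot.observe()['tool_pos'])
E
```

```text
(array([ 0.5991, -0.043 ,  0.0772]), np.float64(0.00014835453602596437)) (array([ 0.6018, -0.1122,  0.0799]), np.float64(0.0006680337424300256))
0.082 [ 0.6001 -0.0438  0.082 ] [ 0.6026 -0.1118  0.082 ] [ 0.5945 -0.0699  0.082 ] [ 0.595  -0.0851  0.082 ]
0.085 [ 0.6008 -0.0443  0.085 ] [ 0.6033 -0.1114  0.085 ] [ 0.5953 -0.0701  0.085 ] [ 0.5958 -0.0851  0.085 ]
0.126 [ 0.5776 -0.0716  0.126 ] [ 0.5781 -0.0863  0.126 ]
0.129 [ 0.5789 -0.0717  0.129 ] [ 0.5793 -0.0863  0.129 ]
290 None 296 None 302 (np.int64(378), np.int64(403), 20) 308 (np.int64(376), np.int64(406), 19) 314 (np.int64(374), np.int64(406), 19) 320 (np.int64(373), np.int64(407), 21) 326 (np.int64(371), np.int64(408), 32) 332 (np.int64(370), np.int64(408), 42) 338 (np.int64(371), np.int64(408), 32) 344 (np.int64(371), np.int64(408), 36) 350 (np.int64(371), np.int64(408), 37) 356 (np.int64(371), np.int64(408), 46) 362 (np.int64(370), np.int64(439), 32) 368 (np.int64(340), np.int64(439), 25) 374 (np.int64(364), np.int64(418), 67) [ 0.5888 -0.0825  0.3346]
```

Converted, 0.025 m / 0.2 = 0.125, 0.0136 m / 0.2 = 0.068.

```bash
echo '[[[-0.0185,-0.0205,0.068,0,0,0],[0,0,0.125,0,0,0],[0,0,0.125,0,0,0],[0,0,0,0,0,0],[0,0,0,0,0,0]]]' | python3 -m pendant 
echo '[[[0,0,0,0,0,0],[0,0,0,0,0,0],[0,0,0,0,0,0],[0,0,0,0,0,0],[0,0,0,0,0,0],[0,0,0,0,0,0],[0,0,0,0,0,0],[0,0,0,0,0,0]]]' | python3 -m pendant 0.019 5
```

```text
time: 3.08
tool_pos: [0.5853, -0.0764, 0.2713]
tool_rot: [-3.141, 0.002, 0.036]
contact_force: [0.5, 0.2, 0.2]
opening: 0.0918
grip_force: 0.0
time: 3.75
tool_pos: [0.5857, -0.0772, 0.2711]
tool_rot: [3.141, 0.0, 0.035]
contact_force: [-0.3, 0.2, 0.1]
opening: 0.0428
grip_force: 0.0
```

Converted, -0.02 m / 0.2 = -0.1, -0.01 m / 0.2 = -0.05.

```bash
echo '[[[0,0,0,0,0,0],[0,0,0,0,0,0],[0,0,0,0,0,0],[0,0,0,0,0,0],[0,-0.05,0,0,0,0],[0,-0.1,0,0,0,0],[0,-0.1,0,0,0,0],[0,-0.1,0,0,0,0]]]' | python3 -m pendant
echo '[[[0,-0.1,0,0,0,0],[0,-0.1,0,0,0,0],[0,-0.1,0,0,0,0],[0,-0.1,0,0,0,0],[0,-0.1,0,0,0,0],[0,-0.075,0,0,0,0],[0,-0.05,0,0,0,0],[0,0,0,0,0,0]]]' | python3 -m pendant
python3 - <<'E'
from h import *
c=shot('wrist','w3'); t=shot('top','t3'); s=shot('side','s3')
m=np.zeros((600,800,3),np.uint8)
w=cv2.resize(cv2.imread('pics/w3.png'),(480,360)); m[:360,:480]=w
b=cv2.resize(cv2.imread('pics/s3.png')[165:285,215:275],None,fx=5,fy=5,interpolation=cv2.INTER_CUBIC); m[:600,500:800]=b
a=cv2.resize(cv2.imread('pics/t3.png')[155:215,175:295],None,fx=4,fy=4,interpolation=cv2.INTER_CUBIC); m[360:600,:480]=a
cv2.imwrite('pics/m3.png',m)
E
```

```text
time: 4.42
tool_pos: [0.5833, -0.0064, 0.2715]
tool_rot: [3.141, -0.001, 0.034]
contact_force: [0.9, -1.3, 1.0]
opening: 0.0189
grip_force: 1.1
time: 5.08
tool_pos: [0.5785, 0.1199, 0.271]
tool_rot: [-3.141, 0.0, 0.037]
contact_force: [-0.2, -0.6, 0.1]
opening: 0.0191
grip_force: 0.0
```

View pics/m3.png

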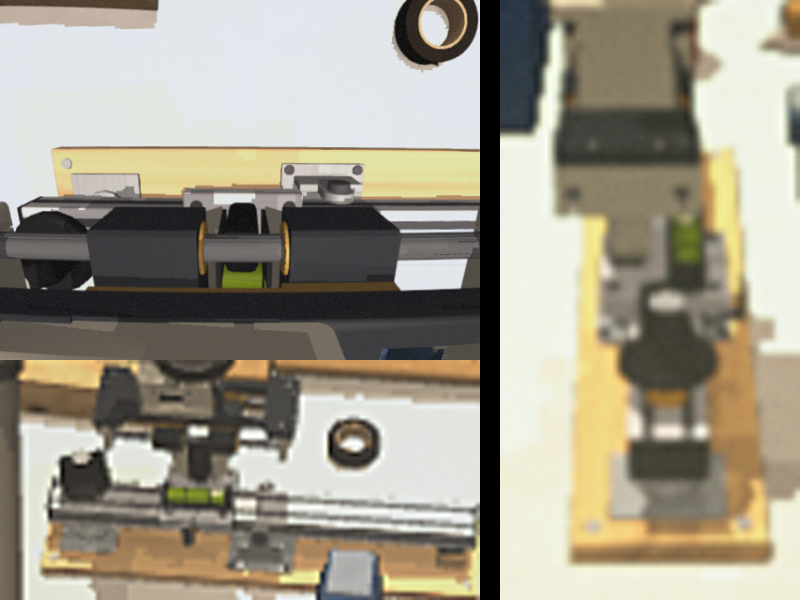

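```bash
echo '[[[0,0,0,0,0,0],[0,0,0,0,0,0]]]' | python3 -m pendant
echo '[[[0,0,-0.075,0,0,0],[0,0,-0.15,0,0,0],[0,0,-0.15,0,0,0],[-0.05,0,-0.15,0,0,0],[-0.075,0,-0.1,0,0,0],[-0.05,0,0,0,0,0],[0,0,0,0,0,0],[0,0,0,0,0,0]]]' | python3 -m pendant
python3 - <<'E'
from h import *
c=shot('wrist','w4')
i=cv2.imread('pics/w4.png')
cv2.imwrite('pics/w4v.png',cv2.resize(i[90:234,40:360],(800,360),interpolation=cv2.INTER_CUBIC))
E
```

```text
time: 5.4
tool_pos: [0.5789, 0.1171, 0.271]
tool_rot: [-3.142, 0.0, 0.034]
contact_force: [-0.6, 1.1, 1.2]
opening: 0.019
grip_force: 0.6
time: 6.07
tool_pos: [0.5439, 0.1159, 0.3962]
tool_rot: [3.141, -0.001, 0.034]
contact_force: [0.1, 0.5, 0.0]
opening: 0.019
grip_force: 0.0
```

View pics/w4v.png

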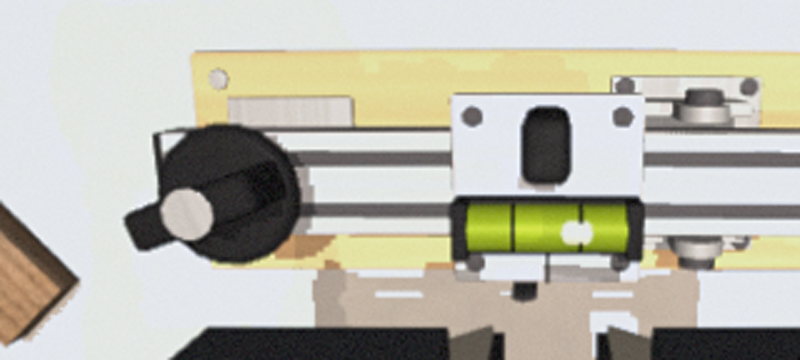

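```bash
python3 - <<'E'
from h import *
np.set_printoptions(precision=4,suppress=True)
c=load('w4'); V=lambda x,y:(40+(x+.5)/2.5-.5,90+(y+.5)/2.5-.5)
n=np.array([-np.sin(.034),np.cos(.034)])
z=.081
L=onz(c,*V(547,281),z); I=onz(c,*V(524,298),z-.003)
print(L,I,n@(I-L)[:2])
print('car',onz(c,*V(452,95),z),onz(c,*V(646,96),z),'grip top',onz(c,*V(547,165),z+.044), 'L+vial',onz(c,*V(547,228),z+.012))
s=robot.observe(); print(s['tool_pos'],s['tool_rot'])
for zz in(.105,.115,.125): print(zz,'bar',onz(c,*V(140,232),zz),onz(c,*V(278,175),zz))
E
```

```text
[0.5236 0.1152 0.081 ] [0.5156 0.1238 0.078 ] 0.008941898782506064
car [0.5924 0.1517 0.081 ] [0.5944 0.0817 0.081 ] grip top [0.5745 0.1167 0.125 ] L+vial [0.547  0.1159 0.093 ]
[0.5442 0.116  0.3956] [3.1413 0.0004 0.034 ]
0.105 bar [0.5437 0.2587 0.105 ] [0.5653 0.2084 0.105 ]
0.115 bar [0.5462 0.2535 0.115 ] [0.567 0.205 0.115]
0.125 bar [0.5487 0.2483 0.125 ] [0.5687 0.2017 0.125 ]
```

Converted, 0.025 m / 0.2 = 0.125, 0.01 m / 0.2 = 0.05.

```bash
echo '[[[0.0825,-0.0225,0,0,0,0],[0.0825,-0.0225,0.05,0,0,0],[0,0,0.1,0,0,0],[0,0,0.1,0,0,0],[0,0,0.125,0,0,0],[0,0,0.125,0,0,0],[0,0,0.125,0,0,0],[0,0,0,0,0,0]]]' | python3 -m pendant 0.055
echo '[[[0,0,0,0,0,0],[0,0,0,0,0,0],[0,0,0,0,0,0],[0,0,0,0,0,0],[0,0,0,0,0,0],[0,0,0,0,0,0],[0,0,0,0,0,0],[0,0,0,0,0,0]]]' | python3 -m pendant 0.019 8
```

```text
time: 6.78
tool_pos: [0.5755, 0.1262, 0.2649]
tool_rot: [3.141, 0.011, 0.034]
contact_force: [-1.4, 0.2, 0.1]
opening: 0.0549
grip_force: 0.0
time: 7.45
tool_pos: [0.5766, 0.1266, 0.2715]
tool_rot: [3.141, -0.001, 0.035]
contact_force: [0.4, -1.2, 0.4]
opening: 0.0191
grip_force: 0.6
```

Converted, -0.025 m / 0.2 = -0.125, -0.0135 m / 0.2 = -0.0675.

```bash
echo '[[[0,0,0,0,0,0],[0,0,0,0,0,0],[0,0,0,0,0,0],[0,0,-0.125,0,0,0],[0,0,-0.125,0,0,0],[-0.05,0,-0.125,0,0,0],[-0.05,0,-0.125,0,0,0],[-0.0675,0,-0.125,0,0,0]]]' | python3 -m pendant 0.08
echo '[[[0,0,0,0,0,0],[0,0,0,0,0,0],[0,0,0,0,0,0]]]' | python3 -m pendant
python3 - <<'E'
from h import *
c=shot('wrist','w5')
i=cv2.imread('pics/w5.png')
cv2.imwrite('pics/w5v.png',cv2.resize(i[90:234,40:360],(800,360),interpolation=cv2.INTER_CUBIC))
E
```

```text
time: 8.12
tool_pos: [0.5429, 0.1255, 0.397]
tool_rot: [-3.142, 0.0, 0.035]
contact_force: [0.9, 0.5, 1.4]
opening: 0.0678
grip_force: 0.0
time: 8.37
tool_pos: [0.543, 0.1255, 0.3955]
tool_rot: [3.141, 0.001, 0.035]
contact_force: [-0.6, -0.6, 0.3]
opening: 0.0798
grip_force: 0.0
```

View pics/w5v.png

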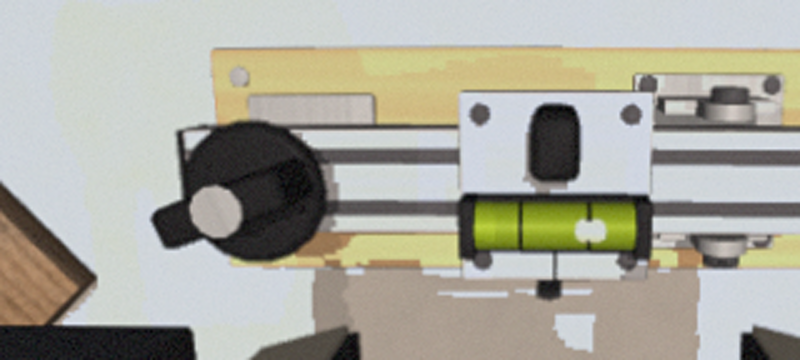

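```bash
python3 - <<'E'
from h import *
np.set_printoptions(precision=4,suppress=True)
a=load('s3');b=load('w5'); w1=load('w1'); V=lambda x,y:(40+(x+.5)/2.5-.5,90+(y+.5)/2.5-.5)
def tri(p,q,a,b):
    o1,d1=ray(a,*p);o2,d2=ray(b,*q)
    t=np.linalg.lstsq(np.c_[d1,-d2],o2-o1,rcond=None)[0]; x,y=o1+t[0]*d1,o2+t[1]*d2
    return (x+y)/2,np.linalg.norm(x-y)
im=b['image'].astype(int); h=cv2.cvtColor(b['image'],cv2.COLOR_RGB2HSV)
def S(x,y): return 215+(x-500+.5)/5-.5,165+(y+.5)/5-.5
print('cap',tri(S(665,300),V(216,212),a,b),'flange',tri(S(668,357),V(255,190),a,b))
# cap blob & flange contours, wrist
dark=(b['image'].max(2)<70).astype(np.uint8); dark[:135]=0;dark[200:]=0;dark[:,175:]=0
k,l,st,ce=cv2.connectedComponentsWithStats(dark); i=1+st[1:,4].argmax(); print(st[i],ce[i])
g=(b['image'].min(2)>110).astype(np.uint8)
sub=g[165:187,112:140]; k,l,st,ce=cv2.connectedComponentsWithStats(sub)
for j in range(1,k): print('cap blob',st[j],ce[j]+[112,165])
for z in(.08,.085,.09): print(z,onz(b,*V(255,190),z))
for z in(.11,.115,.12,.125,.13): print(z,onz(b,*V(216,212),z))
cs=[]
i=cv2.imread('pics/w5.png')[130:205,90:180]; j=cv2.imread('pics/s3.png')[195:265,220:275]
m=np.zeros((500,800,3),np.uint8); A=cv2.resize(i,None,fx=5,fy=5,interpolation=cv2.INTER_CUBIC); B=cv2.resize(j,None,fx=6,fy=6,interpolation=cv2.INTER_CUBIC)
A=np.clip(A.astype(float)*2.2,0,255); B=np.clip(B.astype(float)*2.2,0,255)
m[:375,:450]=A; m[:420,460:790]=B; cv2.imwrite('pics/m5.png',m)
E
```

```text
cap (array([0.5558, 0.2311, 0.1268]), np.float64(0.0009264109573966433)) flange (array([0.5557, 0.2304, 0.0932]), np.float64(0.0014397901653120553))
[ 101  139   74   55 2427] [140.829  165.6654]
cap blob [0 0 1 5 5] [112. 167.]
cap blob [  4   0  21  20 331] [125.9063 174.2598]
cap blob [ 6 20  5  2  6] [120.1667 185.8333]
0.08 [0.554  0.2353 0.08  ]
0.085 [0.5549 0.2334 0.085 ]
0.09 [0.5559 0.2316 0.09  ]
0.11 [0.5517 0.2381 0.11  ]
0.115 [0.5528 0.236  0.115 ]
0.12 [0.5539 0.2339 0.12  ]
0.125 [0.555  0.2318 0.125 ]
0.13 [0.5561 0.2297 0.13  ]
```

View pics/m5.png

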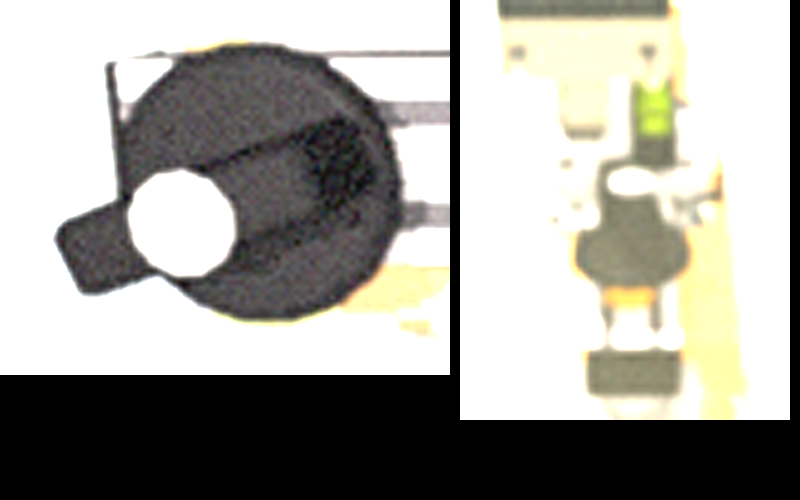

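```bash
python3 - <<'E'
from h import *
np.set_printoptions(precision=4,suppress=True)
t=load('t3'); b=load('w5')
for u,v in((247,262),(262,215),(137,245)): print('cab',onz(t,u*.64,v*.64,0))
for n,u,v in(('tray',265,262),('tray',345,262)): print(n,onz(t,u*.64,v*.64,0))
C=lambda x,y:(90+(x+.5)/5-.5,130+(y+.5)/5-.5)
e1=onz(b,*C(71,262),.125); cc=onz(b,*C(183,223),.127); e2=onz(b,*C(322,148),.125)
k=lambda d:np.arctan2(d[1],d[0])
print(e1,cc,e2,k(e1-cc),k(cc-e2),k(e1-e2),np.linalg.norm(e1-e2))
a1=onz(b,*C(60,228),.125)-onz(b,*C(84,293),.125); print('left end edge',a1,k(a1)+np.pi/2)
print(robot.observe()['qpos'])
E
```

```text
cab [0.7037 0.4373 0.    ]
cab [0.8911 0.4393 0.    ]
cab [0.729  0.7577 0.    ]
tray [0.7097 0.3881 0.    ]
tray [0.7368 0.1687 0.    ]
[0.5482 0.2508 0.125 ] [0.5556 0.2309 0.127 ] [0.568  0.2086 0.125 ] 1.930635686898442 2.0766606499694955 2.010386330440767 0.04659460034245473
left end edge [0.0107 0.0031 0.    ] 1.8496648853222917
[ 0.0896  0.4096  1.4487 -0.      1.2852  1.6256]
```

Converted, -0.035 m / 0.2 = -0.175, 0.0056 m / 0.2 = 0.028, -0.12 rad / 3.1416 = -0.0382.

```bash
echo '[[[0.028,-0.175,0,0,0,0],[0.028,-0.175,0,0,0,0],[0.028,-0.175,0,0,0,0],[0,0,0,0,0,-0.0382],[0,0,0,0,0,-0.0382],[0,0,0,0,0,-0.0382],[0,0,0,0,0,-0.0382],[0,0,0,0,0,-0.0382]]]' | python3 -m pendant 0.06
echo '[[[0,0,0,0,0,-0.0382],[0,0,0,0,0,-0.0382],[0,0,0,0,0,-0.0382],[0,0,0,0,0,-0.0382],[0,0,0,0,0,-0.0382],[0,0,0,0,0,-0.0382],[0,0,0,0,0,-0.0382],[0,0,0,0,0,-0.0382]]]' | python3 -m pendant
echo '[[[0,0,0,0,0,-0.0382],[0,0,0,0,0,-0.0382],[0,0,0,0,0,-0.0382],[0,0,0.1,0,0,0],[0,0,0.15,0,0,0],[0,0,0,0,0,0],[0,0,0,0,0,0],[0,0,0,0,0,0]]]' | python3 -m pendant
python3 - <<'E'
from h import *
np.set_printoptions(precision=4,suppress=True)
c=shot('wrist','w6'); s=robot.observe(); print(s['tool_pos'],s['tool_rot'])
for z in (.095,.127): print(proj(c,[.5556,.231,z]))
print(proj(c,s['tool_pos']-[0,0,.159]))
i=cv2.imread('pics/w6.png')
cv2.imwrite('pics/w6v.png',cv2.resize(np.clip(i*1.6,0,255).astype(np.uint8),(800,600),interpolation=cv2.INTER_CUBIC))
E
```

```text
time: 9.08
tool_pos: [0.5565, 0.2312, 0.394]
tool_rot: [-3.14, 0.003, 0.641]
contact_force: [0.4, 0.4, 0.3]
opening: 0.0598
grip_force: 0.0
time: 9.75
tool_pos: [0.5566, 0.231, 0.3941]
tool_rot: [-3.138, 0.001, 1.601]
contact_force: [-0.9, 0.9, -0.4]
opening: 0.0601
grip_force: 0.0
time: 10.42
tool_pos: [0.5567, 0.2311, 0.3464]
tool_rot: [-3.141, 0.0, 1.955]
contact_force: [-0.2, 0.3, 1.0]
opening: 0.06
grip_force: 0.0
[0.5568 0.2311 0.3471] [3.1401 0.0003 1.9547]
[259.4127 199.0093]
[259.397  212.5861]
[261.7679 254.5581]
```

View pics/w6v.png

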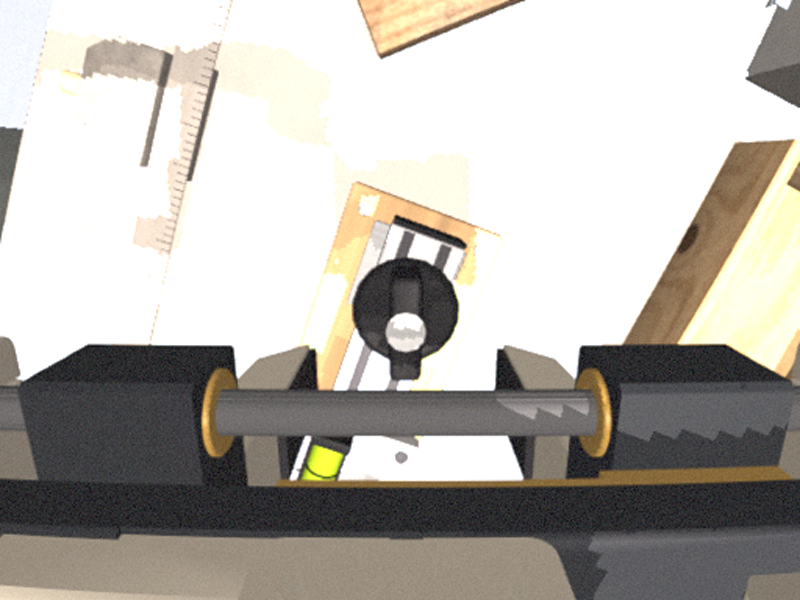

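Units first: shifts go in shares of 0.2 m and turns go in shares of pi rad. So 0.025 m / 0.2 = 0.125, 0.016 m / 0.2 = 0.08.

```bash
echo '[[[0,0,0.125,0,0,0],[0,0,0.125,0,0,0],[0,0,0.08,0,0,0],[0,0,0,0,0,0],[0,0,0,0,0,0],[0,0,0,0,0,0],[0,0,0,0,0,0]]]' | python3 -m pendant 
echo '[[[0,0,0,0,0,0],[0,0,0,0,0,0],[0,0,0,0,0,0],[0,0,0,0,0,0],[0,0,0,0,0,0],[0,0,0,0,0,0],[0,0,0,0,0,0],[0,0,0,0,0,0]]]' | python3 -m pendant 0.0 15
echo '[[[0,0,0.005,0,0,0],[0,0,0.005,0,0,0],[0,0,0.005,0,0,0],[0,0,0,0,0,0]]]' | python3 -m pendant
```

```text
time: 11.05
tool_pos: [0.5568, 0.2312, 0.2822]
tool_rot: [3.138, 0.001, 1.955]
contact_force: [0.0, -0.1, 0.1]
opening: 0.0598
grip_force: 0.0
time: 11.72
tool_pos: [0.5563, 0.231, 0.2801]
tool_rot: [3.141, 0.0, 1.955]
contact_force: [0.7, -0.3, -1.4]
opening: 0.014
grip_force: 15.0
time: 12.05
tool_pos: [0.5561, 0.231, 0.2797]
tool_rot: [3.14, 0.001, 1.955]
contact_force: [-6.1, -1.4, 17.3]
opening: 0.0142
grip_force: 15.0
```

Converted, -0.001 m / 0.2 = -0.005.

```bash
echo '[[[0,0,-0.005,0,0,0],[0,0,0,0,0,0],[0,0,0,0,0,0],[0,0,0,0,0,0]]]' | python3 -m pendant
echo '[[[0,0,0,0,0,0.0318],[0,0,0,0,0,0.0318],[0,0,0,0,0,0.0318],[0,0,0,0,0,0.0318],[0,0,0,0,0,0.0318],[0,0,0,0,0,0.0318],[0,0,0,0,0,0],[0,0,0,0,0,0]]]' | python3 -m pendant
python3 - <<'E'
from h import *
for n in('wrist','top','side'):
    c=shot(n,n[0]+'7'); h=cv2.cvtColor(c['image'],cv2.COLOR_RGB2HSV)
    g=((h[...,0]>28)&(h[...,0]<50)&(h[...,1]>100)&(h[...,2]>60)).astype(np.uint8)
    k,l,st,ce=cv2.connectedComponentsWithStats(g)
    for i in range(1,k):
        if st[i,4]>15: print(n,st[i],ce[i])
E
```

```text
time: 12.38
tool_pos: [0.5562, 0.231, 0.2798]
tool_rot: [3.14, 0.0, 1.955]
contact_force: [-2.7, -0.8, 11.0]
opening: 0.0139
grip_force: 15.0
time: 13.05
tool_pos: [0.5558, 0.2309, 0.2798]
tool_rot: [3.142, 0.0, 1.354]
contact_force: [-6.7, -2.2, 12.9]
opening: 0.0138
grip_force: 15.0
top [215 187  15   4  48] [222.29166667 188.45833333]
```

```bash
cat > bub.py <<'E'
from h import *
def prof(n,f,r0=184,r1=194,c0=205,c1=240):
    c=shot(n,f); im=c['image'].astype(int)
    print('blue'); print(im[r0:r1,c0:c1,2]); print('green'); print(im[r0:r1,c0:c1,1]); return c
E
python3 - <<'E'
from bub import *
np.set_printoptions(linewidth=250)
c=prof('top','t8')
for z in(.09,.098):
  for d in(-.02,-.012,0,.012,.02): print(z,d,proj(c,[.5465-.034*d,.1245+d,z]))
E
```

```text
blue
[[219 218 224 222 213 214 222 223 225 211 169 235 231 226 213 219 193  38  37  32  86 212 230 225 228 229 208 228 141 228 222 220 220 221 224]
 [158 168 227 226 197 201 228 230 230 164  92 218 222 219 221 199 123  98  69  82 163 238 230 227 229 222 221 229 163 227 222 221 221 222 220]
 [ 98 118 176 205 205 203 205 215 215 156  49 115 158 166 207 152 129 130 105 151 228 209 210 215 209 148 135 231 209 227 223 221 220 223 177]
 [ 97 147 138 131 109 109 114 133 111  47  50  36  32  30  31  36  37  39  82 166 197 136 103 109 105  62  79 190 220 209 211 204 203 219 188]
 [173 247 239 234 212 213 214 212 176  52  50  52  54  55  56  59  59  54  70 153 228 170  33  40  44  49  59 113 140 140 167 160 161 170 205]
 [157 238 230 228 230 237 236 242 238  64  45  48  47  48  50  49  50  49  45  37  36  40  45  50  54  54  50  96 165 155 149 129 134 134 129]
 [117 182 169 167 177 212 212 210 188  55  39  45  45  46  48  46  48  49  47  47  46  48  50  50  50  50  62 154 246 235 233 233 233 234 231]
 [172 160 140 141 134 107 114 115 105  64  64  60  72  51  52  53  45  45  43  43  41  39  42 
[... 1459 characters left out ...]
7 228 227 232 232 231 232]
 [242 238 237 240 239 201 218 228 215 164  97 113 182 162 161 163 148 120 154 153 152 148 151 144  42  82 162 132 144 143 149 181 172 174 174]
 [107 110 118 142 171 180 195 222 229 247 161 192 254 251 250 251 247 227 252 250 249 248 252 246  67 140 247 192 167 173 171 167 144 150 148]]
0.09 -0.02 [228.29119349 189.23803225]
0.09 -0.012 [226.25610813 189.10115409]
0.09 0 [223.20453938 188.89590543]
0.09 0.012 [220.15422808 188.69073814]
0.09 0.02 [218.12137821 188.55400464]
0.098 -0.02 [228.22143348 187.92969011]
0.098 -0.012 [226.17919054 187.79251978]
0.098 0 [223.11689235 187.58683146]
0.098 0.012 [220.05585978 187.38122281]
0.098 0.02 [218.01586684 187.24419414]
```

```bash
cat > bub.py <<'E'
from h import *
def bub(f):
    c=shot('top',f); b=c['image'][188,214:231].astype(float); g=c['image'][189,214:231,1]
    w=np.clip(b[1:-1,2]-62,0,None); x=np.arange(215,230)
    print(b[:,2].astype(int),g); 
    if w.sum()>0: u=(w*x).sum()/w.sum(); print('bubble u',u,'mm',-(u-222.1)*3.93)
    s=robot.observe(); print(s['time'],s['tool_rot'],s['contact_force'],s['torque'])
E
for i in 1 2 3; do echo '[[[0,0,0,0,0,0],[0,0,0,0,0,0],[0,0,0,0,0,0],[0,0,0,0,0,0],[0,0,0,0,0,0],[0,0,0,0,0,0],[0,0,0,0,0,0],[0,0,0,0,0,0]]]' | python3 -m pendant >/dev/null; done
python3 -c "
from bub import *
bub('t9')"
```

```text
[ 52  50  52  53  55  57  59  55  70 147 228 222  36  41  40  44  49] [ 65  70 136 134 132 115 148 150 151 155 151 121 134 174 180 176  52]
bubble u 224.14081145584726 mm -8.020389021479739
15.3 [3.14147671e+00 2.55540724e-04 1.35485556e+00] [-5.85448045 -3.18227003 13.20306637] [-0.37815343  0.94012619  0.03387709]
```

Converted, 0.1 rad / 3.1416 = 0.0318.

```bash
echo '[[[0,0,0,0,0,0.0318],[0,0,0,0,0,0.0318],[0,0,0,0,0,0.0318],[0,0,0,0,0,0.0318],[0,0,0,0,0,0.0318],[0,0,0,0,0,0.0318],[0,0,0,0,0,0.0318],[0,0,0,0,0,0.0159]]]' | python3 -m pendant
for i in 1 2 3; do echo '[[[0,0,0,0,0,0],[0,0,0,0,0,0],[0,0,0,0,0,0],[0,0,0,0,0,0],[0,0,0,0,0,0],[0,0,0,0,0,0],[0,0,0,0,0,0],[0,0,0,0,0,0]]]' | python3 -m pendant >/dev/null; done
python3 - <<'E'
from bub import *
np.set_printoptions(linewidth=250)
bub('t10')
print(load('t10')['image'][185:192,212:233,2]);print(load('t10')['image'][185:192,212:233,1])
c=shot('side','s10'); h=cv2.cvtColor(c['image'],cv2.COLOR_RGB2HSV)
g=((h[...,0]>28)&(h[...,0]<50)&(h[...,1]>100)&(h[...,2]>60)).astype(np.uint8)
k,l,st,ce=cv2.connectedComponentsWithStats(g); print(st[1:][st[1:,4]>8])
print(proj(c,[.5465,.1245,.098]))
E
```

```text
time: 15.97
tool_pos: [0.5554, 0.2311, 0.2797]
tool_rot: [-3.141, 0.001, 0.6]
contact_force: [-7.3, -1.7, 12.8]
opening: 0.0138
grip_force: 15.0
[ 60  53  52  54  54  55  53  85 171 174 124  47  52  46  44  44  49] [ 56  73 133 130 128 110 146 145 146 151 156 152 132 172 178 176  55]
bubble u 222.69607843137254 mm -2.342588235294109
18.0167 [-3.14103092e+00  9.74276749e-04  6.05027597e-01] [-7.47775161 -1.20732121 13.50880984] [-0.19553331  1.24555024 -0.05298939]
[[176 220 159  32 108 219 221 207 201 121  97  84  67 130 245 231 229 230 221 217 231]
 [123 129 116  40  74 109 159 158 153 125 149 162 130 149 217 211 217 211 144 103 225]
 [ 80  90  48  46  43  37  33  32  30  67 165 197 153  61  64  70 112 106  62  61 156]
 [139 128  60  53  52  54  54  55  53  85 171 174 124  47  52  46  44  44  49  63 122]
 [156 132  56  48  48  48  49  49  46  42  36  36  42  47  52  50  51  53  54  52  96]
 [134 114  52  42  44  43  44  46  46  45  48  48  47  49  49  51  51  49  48  63 156]
 [ 77  75  92  52  71 112  65  47  55  55  46  44  43  42  40  43  45  44  45  73 154]]
[[186 230 164  35 116 229 228 221 210 124  98  87  67 135 248 234 232 234 228 224 233]
 [136 140 117  48 115 163 201 195 171 163 176 189 152 180 228 227 228 228 154 107 231]
 [ 86  95  45  75 173 214 201 181 160 210 228 242 220 201 158 200 210 200  87  63 167]
 [149 137  57  97 202 196 189 152 172 212 229 226 225 207 171 210 212 203  64  63 131]
 [168 143  56  73 133 130 128 110 146 145 146 151 156 152 132 172 178 176  55  51 103]
 [145 122  54  46  68  63  61  58  83  83  89  92  93  79  86 112 117 115  42  66 168]
 [ 83  81 100  54  71 111  66  47  54  51  41  40  43  42  41  46  55  53  45  76 164]]
[]
[252.01127541 213.78859849]
```

```bash
for i in 1 2; do echo '[[[0,0,0,0,0,0],[0,0,0,0,0,0],[0,0,0,0,0,0],[0,0,0,0,0,0],[0,0,0,0,0,0],[0,0,0,0,0,0],[0,0,0,0,0,0],[0,0,0,0,0,0]]]' | python3 -m pendant; done
python3 - <<'E'
from bub import *
np.set_printoptions(linewidth=250)
bub('t11')
print(load('t11')['image'][187:190,212:233,2]);print(load('t11')['image'][187:190,212:233,1])
E
```

```text
time: 18.73
tool_pos: [0.5554, 0.2311, 0.2797]
tool_rot: [-3.141, 0.001, 0.605]
contact_force: [-8.9, -1.4, 12.8]
opening: 0.0143
grip_force: 15.0
time: 19.4
tool_pos: [0.5554, 0.2311, 0.2798]
tool_rot: [-3.141, 0.001, 0.605]
contact_force: [-7.2, 0.4, 13.4]
opening: 0.0141
grip_force: 15.0
[ 60  53  54  54  54  55  53  86 171 175 123  47  53  47  43  44  49] [ 55  73 133 130 128 111 146 145 146 151 157 151 131 172 178 175  56]
bubble u 222.68729641693812 mm -2.3080749185668528
19.45 [-3.14100143e+00  1.04218632e-03  6.05046505e-01] [-7.42104509 -1.45507776 13.05148626] [-0.19701954  1.19353679 -0.05673353]
[[ 81  90  49  45  41  39  33  32  33  66 164 197 153  63  63  70 112 106  62  61 155]
 [139 128  60  53  54  54  54  55  53  86 171 175 123  47  53  47  43  44  49  63 122]
 [155 132  55  47  47  47  49  49  46  43  38  36  41  47  51  52  51  52  55  50  97]]
[[ 86  95  46  74 173 214 201 180 162 209 228 242 221 201 158 199 209 200  87  63 167]
 [149 137  57  97 202 196 189 152 172 212 229 226 224 207 172 211 211 203  64  63 131]
 [168 143  55  73 133 130 128 111 146 145 146 151 157 151 131 172 178 175  56  50 104]]
```

```bash
python3 -c "
from cell import robot
print(robot.hand_in())"
```

```text
the job is handed in; nothing more can be done
None
```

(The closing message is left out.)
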